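Pack the nesting bowls into their case and snap the lid shut

TASK

Clear the sanding block out of the open wooden case and lay it, sole down, on the cork mat. Then pack away all the dark wooden bowls on the bench: stand them upright in the tray of the case, nested inside one another in size order, and press the hinged lid down until it snaps fully shut past its spring catch. Leave everything else on the bench where it is.

Things in the scene. Friction and masses are not known exactly. Their poses are not given: they have to be found in the camera images.
- case: wooden case fixed to the bench: square tray 176 x 176 mm outside, walls 8 mm, rim 30 mm above the bench; inside 160 x 160 mm, floor 8 mm above the bench. Origin: centre of its underside, on the bench; z up; x points to the hinged side. The steel spring catch, 32 mm wide, stands at the -x wall, out to x = -102 mm and 48 mm high
- lid (a joint): angle (rad) of the case's lid: 0 shut, positive opened, about 1.57 upright, stop at 1.8. Stiff hinge: the lid stays where it is left; 3 to 6 N near its front edge swings it. In the last 0.08 rad a bead on its front meets the spring catch and must be pressed past it with 15 to 20 N near the front edge; then it snaps down and is held
- lid_hinge (a point): middle of the lid's hinge line (88 mm from the case's middle, 30 mm above the bench); frame turns with the lid: x from the lid's front to the hinge, y along the hinge, z out through the top board. The lid is a deep box, 176 x 176 mm, 74 mm high outside, 68 mm inside, walls 5 mm. Shut, its top is 104 mm above the bench; things up to 90 mm above the tray floor fit under it
- lid_press (a point): point on the outer face of the lid's top board, midway across, 150 mm from the hinge and 26 mm from the front edge: a good place to push. Frame as lid_hinge: z is the outward normal of the top board
- mat: cork mat fixed to the bench, 90 mm (its x) x 140 mm (its y) x 4 mm thick; origin: centre of its underside
- block: wooden sanding block with a dark rubber sole, 100 mm (x) x 50 mm (y) x 40 mm high, about 0.16 kg; starts lying in the tray; origin: centre of its underside (the sole), z up
- bowl1: turned dark wooden bowl, widest and lowest of the five sizes (None if absent): 144 mm across the rim outside, 136 mm across the foot, 34 mm high, walls 8 mm thick, bottom 6 mm thick, inside 128 mm across at the rim; round and open at the top; origin: centre of the underside, z up
- bowl2: turned dark wooden bowl, second widest of the five sizes (None if absent): 120 mm across the rim outside, 112 mm across the foot, 41 mm high, walls 8 mm thick, bottom 6 mm thick, inside 104 mm across at the rim; round and open at the top; origin: centre of the underside, z up
- bowl3: turned dark wooden bowl, middle of the five sizes (None if absent): 96 mm across the rim outside, 88 mm across the foot, 48 mm high, walls 8 mm thick, bottom 6 mm thick, inside 80 mm across at the rim; round and open at the top; origin: centre of the underside, z up
- bowl4: turned dark wooden bowl, second narrowest of the five sizes (None if absent): 72 mm across the rim outside, 64 mm across the foot, 55 mm high, walls 8 mm thick, bottom 6 mm thick, inside 56 mm across at the rim; round and open at the top; origin: centre of the underside, z up
- bowl5: turned dark wooden bowl, narrowest and tallest of the five sizes (None if absent): 48 mm across the rim outside, 40 mm across the foot, 60 mm high, walls 8 mm thick, bottom 6 mm thick, inside 32 mm across at the rim; round and open at the top; origin: centre of the underside, z up
- tin: small steel tin, 48 mm across, 42 mm high; not part of the job, to be left alone; origin in its underside
- puck: small white plastic pot of wax, 34 mm across, 30 mm high; not part of the job, to be left alone; origin in its underside
- glue: white glue bottle, 56 mm across, 100 mm high; not part of the job, to be left alone; origin in its underside
- jar: glass jar, 72 mm across, 80 mm high; not part of the job, to be left alone; origin in its underside
- screwdriver: screwdriver lying at the back of the bench; not part of the job, to be left alone; origin in its underside
- hammer: hammer lying at the back of the bench; not part of the job, to be left alone; origin in its underside
- offcut: wood offcut 120 x 60 x 22 mm; not part of the job, to be left alone; origin in its underside

How it is judged:
By the outcome, as a careful person would: the job done as asked, in the order asked, and still so for the second after the job is handed in, with the robot touching nothing.
Of bowl1, bowl2, bowl3, bowl4, bowl5 only 3 to 5 are there at a start; the rules pass over those that are not, and their reading is None.
At some moment in a run one of bowl1, bowl2, bowl3, bowl4, bowl5, block may be knocked a few centimetres aside while the robot is not near it.
It also fails if it takes over 210 s, if anything falls off the work surface, if the arm or the gripper's body presses on something with over 40 N, if the wrist force passes 120 N, or if a joint passes its speed limit or range.

ROBOT

A 6-joint arm with a two-finger parallel gripper is mounted at the origin on the work surface. World frame = base frame: x ahead of the robot, y to its left, z up, the work surface at z = 0. Lengths are in m, angles in degrees, forces in N, time in s.
With the tool pointing down it reaches from about 0.325 to 0.775 m from the base axis. Payload 5.5 kg.
Tool frame: the origin (TCP) lies at the centre of the arm's flange, where the gripper is bolted on; the fingertips stand 182 mm ahead of it and the grasp point (between the pads) lies 163 mm ahead of it; z points along the fingers, y is the direction in which the jaws open and shut (so a half turn about z gives the same grasp; the last joint's range is limited). The gripper opens to 88 mm and grips with 3 to 60 N. Pads are 20 mm wide; open, the fingers measure 115 mm over their backs; the gripper's body (75 mm by 178 mm) begins 61 mm behind the grasp point.
Start: joints at [65.392, 5.22, 70.514, -0, 104.267, -3.249], TCP at [0.219, 0.559, 0.405] pointing down, gripper open.
Joint ranges: [-164.24, 164.24], [-49.07, 125.15], [9.68, 141.18], [-86.29, 266.29], [3.28, 154.24], [-151.56, 151.56]. Speed limits (degrees/s): [147.25, 147.25, 172.46, 180, 180, 180].

INTERFACE

Orientations are given as [roll, pitch, yaw] about the fixed x, y, z axes, in that order (R = Rz(yaw) Ry(pitch) Rx(roll)).
In Python, from station import r gives the robot as it stands. The module is installed in compiled form; this text tells all that it offers. Calls block until the motion is done:
- r.reach(position, orientation): joint-space move of the TCP to a pose.
- r.servo_line(position, rotation=None, speed=0.15): straight line of the TCP; rotation=None keeps the orientation; speed is the mean speed in m/s.
- r.move_joints(angles): joint-space move.
- r.let_go() and r.grab(squeeze=None): open the fingers fully, or close them until they stop; squeeze is the grip in N (None keeps the last).
- r.wait(seconds).
- r.inverse_kinematics(position, orientation): joint angles nearest the present ones, or None.
- r.sense(): the state.
- r.snapshot(name): name is "side" or "top" or "wrist"; returns a dict with "frame" (420x560x3 uint8, red, green, blue), "fx", "fy", "cx", "cy" (pixels), "R" (3x3) and "t" (3): a world point X has camera coordinates R X + t. Camera axes: x right, y down, z forward; pixel columns grow to the right and rows downward; lengths in m; the calibration is good to about 2 mm. A picture is of the moment at which its call begins. There is no depth.
A pose or a line that the arm cannot do raises r.IKError and nothing moves.
- r.hand_in(): hands the job in, once; it reports no verdict.
The state is a dict: "clock": time; "joints": joint angles; "joint_vel": joint speeds; "joint_torque": joint torques, N m; "tcp_pos": TCP position; "orientation": TCP orientation; "contact_force": force on the tool from outside, world axes, zero at the start; "torque": the same for the moment, N m; "opening": finger opening in m.
Only numpy, scipy, OpenCV 4.12 (cv2) and the standard library are available. Lean on these libraries where they do the work, as an engineer would, in place of code of your own. Each camera call takes 0.05 s, during which the arm holds its last target. There are 200 camera calls.

## Working session

There is one attempt and no reset: what is moved stays moved. The work goes in short steps, each a Python script; the robot and the scene stay as the last script left them, time stands still between calls to the robot, and variables do not carry over. Pictures are saved under pics/ and viewed, about 12 in all and at most 16, crops included, and the job is handed in when it is done.

```bash
mkdir -p pics; cat > h.py <<'E'
import numpy as np, cv2
from station import r
def shot(name, fn=None):
    s=r.snapshot(name)
    if fn: cv2.imwrite('pics/'+fn, cv2.cvtColor(s['frame'],cv2.COLOR_RGB2BGR))
    return s
def pix2w(s,u,v,z):
    R=np.array(s['R']);t=np.array(s['t']);d=R.T@np.array([(u-s['cx'])/s['fx'],(v-s['cy'])/s['fy'],1.]);c=-R.T@t
    return c+d*(z-c[2])/d[2]
def w2pix(s,X):
    p=np.array(s['R'])@np.array(X)+np.array(s['t']);return s['fx']*p[0]/p[2]+s['cx'],s['fy']*p[1]/p[2]+s['cy']
E
python3 - <<'E'
from h import *
st=r.sense();print(st)
for n in('top','side'):
    s=shot(n,n+'0.png');R=np.array(s['R']);print(n,s['fx'],-R.T@np.array(s['t']),R.round(3).tolist())
E
```

```text
{'clock': 0.0, 'joints': array([ 6.53913723e+01,  5.26116563e+00,  7.05795915e+01, -4.00041625e-04,
        1.04266754e+02, -3.24739166e+00]), 'joint_vel': array([ 0.06128471,  0.03230671, -0.05101305,  0.03709812,  0.03902007,
        0.03065327]), 'joint_torque': array([ 4.04199627e-04, -4.46461773e+01, -4.06438100e+01,  6.98575471e-02,
        2.96325597e-02, -1.21772218e-04]), 'tcp_pos': array([0.2185599 , 0.55883244, 0.40354941]), 'orientation': array([-1.79892640e+02, -5.70293675e-03,  1.58638660e+02]), 'contact_force': array([ 1.46983394e-04,  6.19244781e-01, -1.72342565e+00]), 'torque': array([-0.01381018,  0.0228071 ,  0.01664571]), 'opening': 0.08779651433218605}
top 472.7966145599514 [ 0.32362888 -0.00598816  1.24496929] [[0.0, -1.0, 0.017], [-0.982, -0.003, -0.191], [0.191, -0.016, -0.981]]
side 495.8636658558908 [ 0.51742993 -0.87186303  0.99170117] [[0.999, -0.052, -0.012], [-0.045, -0.715, -0.698], [0.027, 0.697, -0.716]]
```

View pics/top0.png

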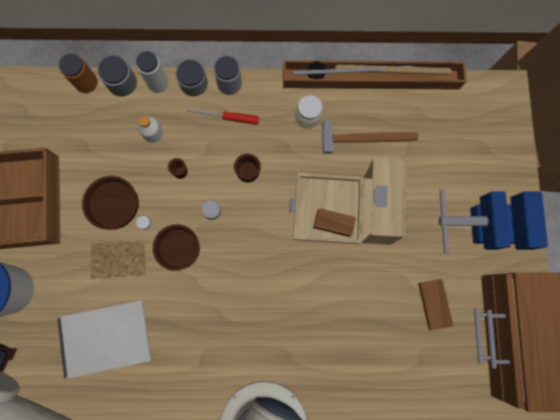

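View pics/side0.png

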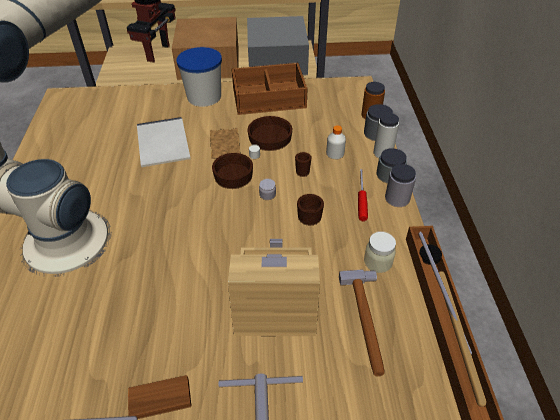

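The top view shows bowls at about (110,203), (177,247), (248,168) and (178,168). By size these look like bowls 1, 2, 4 and 5. The case is at (330,208) with its hinge towards -y, and the lid is about upright. The block is at (335,222), the mat at (118,259), and the puck sits between bowls 1 and 2 at (143,222). Next I'll measure them by matching silhouettes.

```bash
cat >> h.py <<'E'
BW={1:(.072,.068,.034),2:(.060,.056,.041),3:(.048,.044,.048),4:(.036,.032,.055),5:(.024,.020,.060)}
A=np.linspace(0,2*np.pi,60,endpoint=False);C=np.c_[np.cos(A),np.sin(A)]
def hull(s,xy,k):
    ro,rf,h=BW[k]
    P=np.r_[np.c_[C*ro+xy,np.full(60,h)],np.c_[C*rf+xy,np.zeros(60)]]
    return cv2.convexHull(np.array([w2pix(s,p) for p in P],np.float32))
def darkmask(s):
    hsv=cv2.cvtColor(s['frame'],cv2.COLOR_RGB2HSV)
    m=((hsv[...,2]<95)&((hsv[...,0]<14)|(hsv[...,0]>170))&(hsv[...,1]>70)).astype(np.uint8)
    return cv2.morphologyEx(m,cv2.MORPH_CLOSE,np.ones((5,5),np.uint8))
def bowls(s,verbose=False):
    n,L,S,Ce=cv2.connectedComponentsWithStats(darkmask(s)); out={}
    for i in range(1,n):
        if S[i,4]<150: continue
        p=pix2w(s,*Ce[i],.03)[:2]
        if not(.25<p[0]<.75 and abs(p[1])<.68): continue
        c,_=cv2.findContours((L==i).astype(np.uint8),cv2.RETR_EXTERNAL,cv2.CHAIN_APPROX_NONE)
        h=cv2.convexHull(max(c,key=len)); a=cv2.contourArea(h)
        M=cv2.moments(h);ce=np.array([M['m10']/a,M['m01']/a])
        best=None
        for k in BW:
            xy=p.copy()
            for _ in range(4):
                H=hull(s,xy,k);M=cv2.moments(H);cm=np.array([M['m10'],M['m01']])/M['m00']
                xy=xy+pix2w(s,*ce,.03)[:2]-pix2w(s,*cm,.03)[:2]
            ia,_=cv2.intersectConvexConvex(h.astype(np.float32),H); iou=ia/(a+cv2.contourArea(H)-ia)
            if best is None or iou>best[0]: best=(iou,k,xy)
        if verbose: print(best[1],'iou %.2f'%best[0],best[2].round(4),Ce[i].round(0))
        if best[0]>.75: out[best[1]]=best[2]
    return out
E
python3 - <<'E'
from h import *
s=shot('top');bowls(s,True)
for n,u,v,z in [('mat',118,259,.004),('puck',143,222,.03),('tin',211,210,.042),('glue',150,127,.1),('jar',309,107,.08),('caseC',330,208,.03),('block',335,222,.048)]: print(n,pix2w(s,u,v,z).round(3))
im=s['frame'][...,::-1]
a=cv2.resize(im[150:260,280:420],None,fx=5,fy=5,interpolation=cv2.INTER_CUBIC)
b=cv2.resize(im[180:290,70:210],None,fx=3,fy=3)
cv2.imwrite('pics/a.png',a);cv2.imwrite('pics/b.png',b)
E
```

```text
1 iou 0.48 [0.5632 0.6135] [ 39. 194.]
4 iou 0.80 [0.6448 0.0448] [247. 167.]
5 iou 0.73 [0.6419 0.227 ] [177. 168.]
1 iou 0.90 [0.5524 0.4015] [110. 203.]
2 iou 0.89 [0.4353 0.2242] [176. 247.]
mat [0.407 0.378 0.004]
puck [0.5   0.312 0.03 ]
tin [0.53  0.136 0.042]
glue [0.733 0.289 0.1  ]
jar [ 0.797 -0.117  0.08 ]
caseC [ 0.538 -0.173  0.03 ]
block [ 0.499 -0.182  0.048]
```

View pics/a.png

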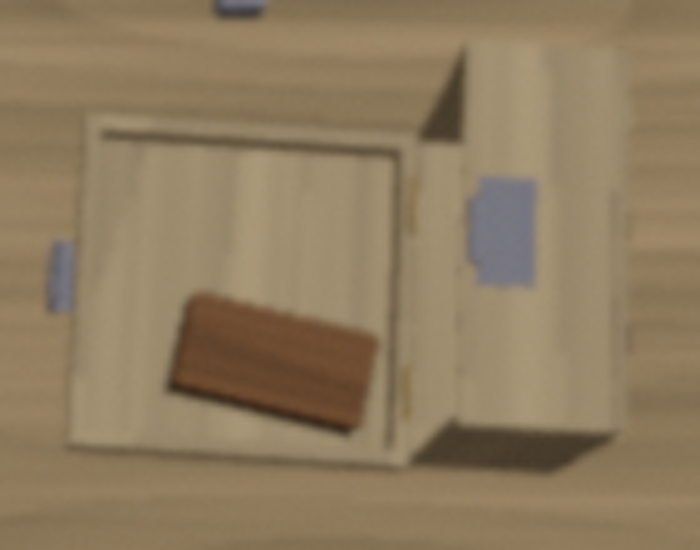

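The crop shows the tray rim corners near (90,117), (418,135), (405,467) and (68,448). The block's top corners are near (195,293), (380,337), (357,428) and (172,385), and the lid is upright to the right.

```bash
python3 - <<'E'
from h import *
s=shot('top')
f=lambda L,z:np.array([pix2w(s,280+u/5,150+v/5,z) for u,v in L])[:,:2]
T=f([(90,117),(418,135),(405,467),(68,448)],.03);print('tray',T.round(4).tolist(),T.mean(0).round(4))
print([np.linalg.norm(T[i]-T[i-1]).round(3) for i in range(4)])
ex=(T[1]+T[2]-T[0]-T[3]);ey=(T[0]+T[1]-T[2]-T[3]);print('yaw x',np.degrees(np.arctan2(ex[1],ex[0])),'yaw y',np.degrees(np.arctan2(ey[1],ey[0])))
B=f([(195,293),(380,337),(357,428),(172,385)],.048);print('block',B.round(4).tolist(),B.mean(0).round(4),[np.linalg.norm(B[i]-B[i-1]).round(3) for i in range(4)])
e=B[1]+B[2]-B[0]-B[3];print('yaw',np.degrees(np.arctan2(e[1],e[0])))
print('lid rim edge top z.206',f([(465,45),(457,420)],.206).round(4).tolist(),'outer',f([(628,45),(617,430)],.206).round(4).tolist())
# case orientation check
# mat
hsv=cv2.cvtColor(s['frame'],cv2.COLOR_RGB2HSV)
cv2.imwrite('pics/b.png',cv2.resize(s['frame'][180:290,70:210,::-1],None,fx=5,fy=5,interpolation=cv2.INTER_CUBIC))
for p in[(110,259),(177,168),(248,168),(40,300)]: print(hsv[p[1],p[0]])
E
```

```text
tray [[0.6311, -0.09], [0.622, -0.264], [0.4458, -0.2509], [0.4553, -0.077]] [ 0.5385 -0.1705]
[np.float64(0.176), np.float64(0.174), np.float64(0.177), np.float64(0.174)]
yaw x -93.04540229769492 yaw y -4.240233145336166
block [[0.5334, -0.142], [0.5108, -0.2367], [0.4638, -0.2234], [0.4857, -0.1293]] [ 0.4984 -0.1829] [np.float64(0.049), np.float64(0.097), np.float64(0.049), np.float64(0.097)]
yaw -103.25175390644975
lid rim edge top z.206 [[0.6212, -0.2497], [0.449, -0.2393]] outer [[0.6216, -0.3246], [0.4447, -0.3103]]
[ 16 108 125]
[  8 161  54]
[  8 146  63]
[ 18  92 138]
```

View pics/b.png

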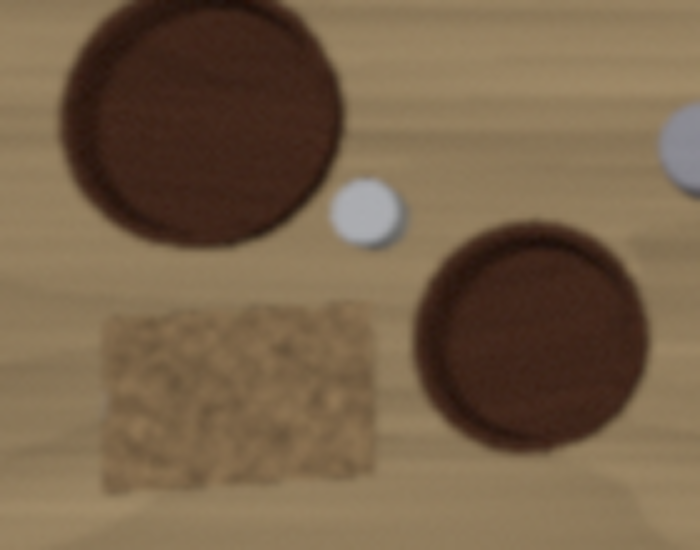

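The mat corners in this crop are about (103,318), (373,302), (373,470) and (103,490), and bowls 1 and 2 are clear. Moving the block first.

```bash
cat >> h.py <<'E'
CC=np.array([.5385,-.1705]);CY=-93.6   # case centre, direction of case x (deg)
def go(xy,tipz,yaw): r.reach([xy[0],xy[1],tipz+.182],[180,0,yaw])
def line(xy,tipz,speed=.12): r.servo_line([xy[0],xy[1],tipz+.182],speed=speed)
def dirv(a): a=np.radians(a);return np.array([np.cos(a),np.sin(a)])
def lift(tipz=.22,speed=.25):
    p=r.sense()['tcp_pos'];line(p[:2],tipz,speed)
def st():
    q=r.sense();print('t %.1f'%q['clock'],'open %.4f'%q['opening'],'tcp',q['tcp_pos'].round(4),'ori',q['orientation'].round(1),'F',q['contact_force'].round(1))
    return q
E
python3 - <<'E'
from h import *
s=shot('top')
M=np.array([pix2w(s,70+u/5,180+v/5,.004) for u,v in [(103,318),(373,302),(373,470),(103,490)]])[:,:2]
mc=M.mean(0);e=M[0]+M[3]-M[1]-M[2];my=np.degrees(np.arctan2(e[1],e[0]));print('mat',mc,my,[np.linalg.norm(M[i]-M[i-1]).round(3) for i in range(4)])
by=-103.25; b=np.array([.4984,-.1829]); off=.012
for yaw in(by,by+180):
    print(yaw,r.inverse_kinematics([*b,.3],[180,0,yaw]))
yaw=by+180 # tool x = -block x
g=b-off*dirv(by)
r.let_go();go(g,.15,yaw);line(g,.035);r.grab(25);st();lift()
# place: block x along -mat y (my ~ 90 -> block x angle my-180)
yp=my
gp=mc-off*dirv(my-180)
print(yp,gp)
go(gp,.10,yp);line(gp,.0325,.08);st();r.let_go();lift();st()
s=shot('top','p1.png');bowls(s,True)
cv2.imwrite('pics/c.png',cv2.resize(s['frame'][180:290,70:210,::-1],None,fx=4,fy=4,interpolation=cv2.INTER_CUBIC))
E
```

```text
mat [0.40695036 0.37916605] 93.90479503702186 [np.float64(0.089), np.float64(0.14), np.float64(0.087), np.float64(0.138)]
-103.25 None
76.75 [-23.82369917  -5.19693869  91.52414437   0.          93.67279431
 -10.57369917]
t 5.0 open 0.0499 tcp [ 0.5013 -0.1713  0.2172] ori [180.    0.   76.7] F [ 2.   0.4 -0.5]
93.90479503702186 [0.40613317 0.39113819]
t 9.0 open 0.0498 tcp [0.4063 0.3913 0.215 ] ori [180.   -0.   93.9] F [-0.   0.  -1.1]
t 10.7 open 0.0876 tcp [0.4061 0.3911 0.4002] ori [-1.799e+02  1.000e-01  9.390e+01] F [ 0.2 -0.2 -1.4]
1 iou 0.77 [0.6191 0.61  ] [ 39. 174.]
4 iou 0.80 [0.6451 0.0447] [247. 167.]
5 iou 0.72 [0.6419 0.227 ] [177. 168.]
1 iou 0.91 [0.5516 0.4053] [109. 203.]
2 iou 0.89 [0.4354 0.224 ] [176. 247.]
```

View pics/p1.png

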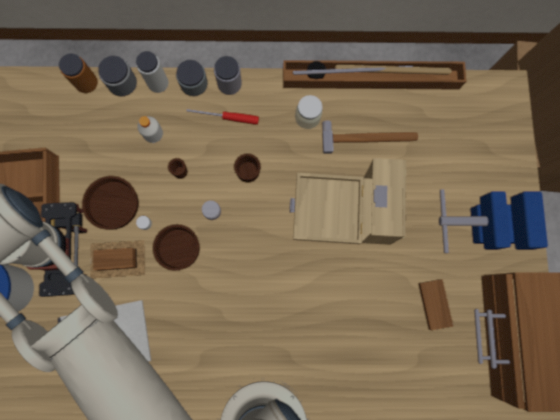

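The block lies sole-down, centred on the mat at (115,258), and everything else is unmoved. Next are bowl 1 and then bowl 2, with a fresh look before each grasp.

```bash
cat >> h.py <<'E'
def pick_wall(k,xy,phi,depth,psi_off):
    ro,_,h=BW[k]; g=xy-(ro-.004)*dirv(phi)
    r.let_go(); go(g,.13,phi+psi_off); line(g,h-depth); r.grab(55); q=st(); lift(.22,.2); return q
def place_wall(k,xy,phi,tip,psi_off):
    g=xy-(BW[k][0]-.004)*dirv(phi)
    go(g,.15,phi+psi_off); line(g,tip,.07); st()
E
python3 - <<'E'
from h import *
b=bowls(shot('top'));print(b)
pick_wall(1,b[1],-60,.011,90)
place_wall(1,CC,CY+90,.040,90)
shot('side','p2.png');s=shot('top','p2t.png');print(bowls(s,True))
E
```

```text
{4: array([0.64446584, 0.04488828]), 1: array([0.55182501, 0.40507692]), 2: array([0.43514921, 0.22405798])}
t 14.2 open 0.0080 tcp [0.5179 0.4638 0.2053] ori [180.   0.  30.] F [-1.7 -2.2  0.7]
t 19.4 open 0.0076 tcp [ 0.4708 -0.1663  0.2228] ori [179.9   0.   86.4] F [-1.8  0.6  1.8]
1 iou 0.48 [0.5633 0.6136] [ 39. 194.]
4 iou 0.82 [0.6445 0.0451] [247. 167.]
5 iou 0.72 [0.6422 0.2269] [177. 168.]
4 iou 0.54 [ 0.5497 -0.1251] [311. 203.]
2 iou 0.89 [0.4353 0.2239] [176. 247.]
{4: array([0.64454649, 0.04505876]), 2: array([0.43530094, 0.22392161])}
```

View pics/p2.png

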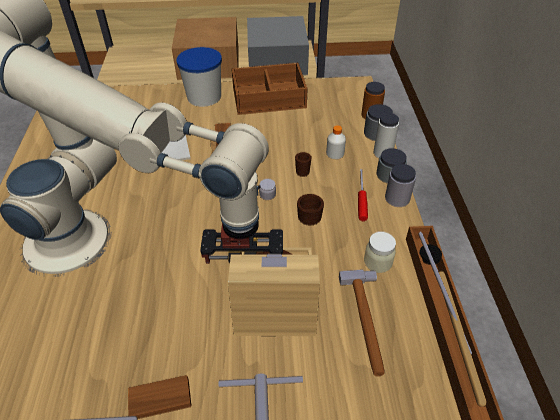

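```bash
python3 - <<'E'
from h import *
p=r.sense()['tcp_pos'][:2]
line(p,.034,.03);st();r.let_go();st();lift();
go([.45,.1],.22,90)
s=shot('top');bowls(s,True)
cv2.imwrite('pics/d.png',cv2.resize(s['frame'][150:260,280:420,::-1],None,fx=5,fy=5,interpolation=cv2.INTER_CUBIC))
E
```

```text
t 19.8 open 0.0077 tcp [ 0.4709 -0.1664  0.2162] ori [180.    0.   86.4] F [-2.6  0.7  4.4]
t 21.1 open 0.0881 tcp [ 0.4708 -0.1663  0.216 ] ori [-180.    -0.    86.4] F [-0.3  1.1 -0.5]
1 iou 0.48 [0.5628 0.6135] [ 39. 194.]
4 iou 0.82 [0.6445 0.0447] [247. 167.]
5 iou 0.67 [0.6435 0.2276] [177. 167.]
1 iou 0.91 [ 0.536 -0.168] [328. 209.]
3 iou 0.60 [0.4325 0.1762] [190. 249.]
```

View pics/d.png

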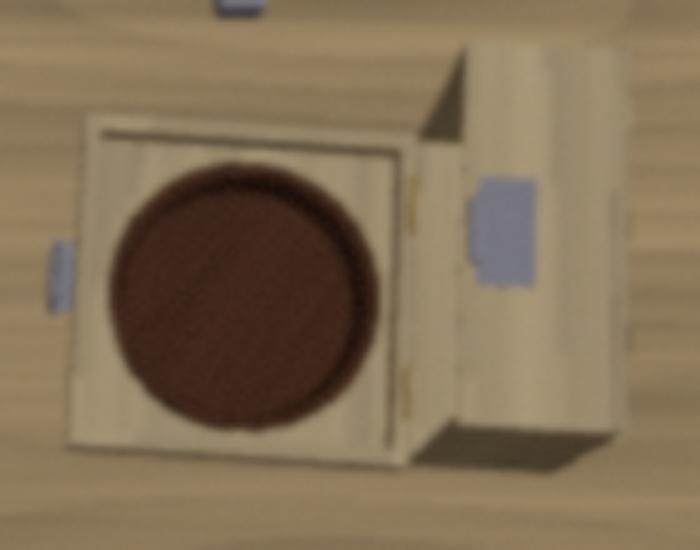

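Bowl 1 sits flat in the tray with clearance all round. Next is bowl 2.

```bash
python3 - <<'E'
from h import *
go([.42,-.12],.22,90)
s=shot('top');b=bowls(s,True)
T=np.array([.535,-.1672])
pick_wall(2,b[2],0,.012,90)
place_wall(2,T,CY+90,.055,90)
line(r.sense()['tcp_pos'][:2],.0455,.03);st();r.let_go();st();lift()
go([.45,.15],.22,90)
s=shot('top');bowls(s,True)
cv2.imwrite('pics/e.png',cv2.resize(s['frame'][100:270,130:420,::-1],None,fx=2.7,fy=2.7,interpolation=cv2.INTER_CUBIC))
E
```

```text
1 iou 0.48 [0.5633 0.6137] [ 39. 194.]
4 iou 0.81 [0.6448 0.045 ] [247. 167.]
5 iou 0.72 [0.6419 0.2271] [177. 168.]
2 iou 0.89 [0.4354 0.2239] [176. 247.]
5 iou 0.44 [ 0.4076 -0.1464] [321. 258.]
t 27.8 open 0.0085 tcp [0.3795 0.2241 0.2114] ori [179.9  -0.   90. ] F [0.5 2.2 0.8]
t 31.9 open 0.0086 tcp [ 0.4793 -0.1637  0.2376] ori [179.9   0.   86.4] F [-0.3  0.2 -1.6]
t 32.4 open 0.0088 tcp [ 0.4793 -0.1638  0.2276] ori [180.    0.   86.4] F [-0.7  0.2 -0.4]
t 33.6 open 0.0880 tcp [ 0.4793 -0.1637  0.2275] ori [180.    0.   86.4] F [ 1.6  0.4 -0.4]
1 iou 0.47 [0.5632 0.6137] [ 39. 194.]
4 iou 0.81 [0.6445 0.0448] [247. 167.]
1 iou 0.92 [ 0.5312 -0.1723] [330. 211.]
5 iou 0.44 [0.4476 0.1985] [186. 242.]
```

View pics/e.png

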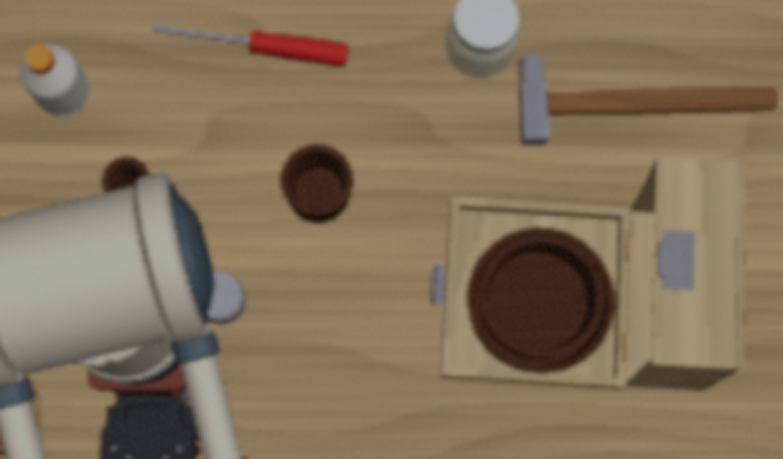

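Bowl 2 went into bowl 1, and the stack has shifted a few mm towards the near hinge side. I'll check closely for tilt.

```bash
python3 - <<'E'
from h import *
g=lambda f:np.clip((f/255.)**.5*255,0,255).astype(np.uint8)
s=shot('top');a=cv2.resize(g(s['frame'][160:255,285:380,::-1]),(500,500),interpolation=cv2.INTER_CUBIC)
go([.535,-.10],.40,86.4) if r.inverse_kinematics([.535,-.10,.582],[180,0,86.4]) is not None else go([.535,-.10],.30,86.4)
w=shot('wrist');b=cv2.resize(g(w['frame'][...,::-1]),None,fx=.9*.5/.5,fy=.9)
R=np.array(w['R']);print(R.round(2).tolist(),-R.T@w['t'],w['fx'])
h=max(a.shape[0],b.shape[0]);cv2.imwrite('pics/f.png',b);cv2.imwrite('pics/f2.png',a);st()
E
```

```text
[[1.0, -0.06, -0.0], [-0.06, -0.96, 0.29], [-0.02, -0.29, -0.96]] [ 0.53919364 -0.01849568  0.56106392] 305.71190870962664
t 37.0 open 0.0878 tcp [ 0.5351 -0.0992  0.5813] ori [-179.9   -0.    86.5] F [-0.7 -0.2 -0.2]
```

View pics/f.png

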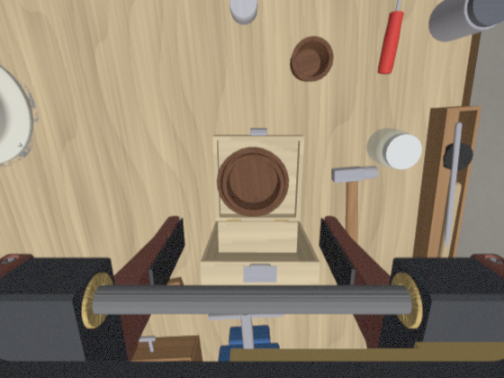

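Nested and level: the stack is centred at about (253,181) in this image. I'll compute its centre and cross-check bowl 4 before picking it.

```bash
python3 - <<'E'
from h import *
w=shot('wrist');print('stack',pix2w(w,281.7,201.7,.042)[:2].round(4));print('wristb',bowls(w,True))
s=shot('top');b=bowls(s,True)
p=b[4]
r.let_go();go(p,.13,86.4)
s=shot('top');w=shot('wrist','g.png');print('hover',bowls(w,True))
E
```

```text
stack [ 0.5333 -0.1656]
4 iou 0.91 [0.6452 0.0461] [346.  66.]
1 iou 0.97 [ 0.5308 -0.1715] [280. 202.]
1 iou 0.61 [ 0.7384 -0.324 ] [393. 281.]
2 iou 0.55 [ 0.2988 -0.3249] [165. 284.]
1 iou 0.66 [ 0.2711 -0.5684] [174. 382.]
wristb {4: array([0.64523238, 0.04610978]), 1: array([ 0.53081249, -0.17147874])}
1 iou 0.47 [0.5635 0.6138] [ 38. 194.]
4 iou 0.81 [0.6448 0.0449] [247. 167.]
5 iou 0.72 [0.6419 0.2271] [177. 168.]
3 iou 0.59 [ 0.6372 -0.1634] [324. 173.]
3 iou 0.74 [ 0.5416 -0.1858] [340. 209.]
5 iou 0.05 [0.643 0.197] [262.   4.]
4 iou 0.93 [0.6454 0.0467] [280. 210.]
5 iou 0.63 [ 0.5318 -0.0199] [162. 285.]
5 iou 0.12 [ 0.388  -0.0202] [ 13. 292.]
2 iou 0.55 [ 0.5371 -0.1473] [192. 376.]
hover {4: array([0.64535397, 0.04667349])}
```

View pics/g.png

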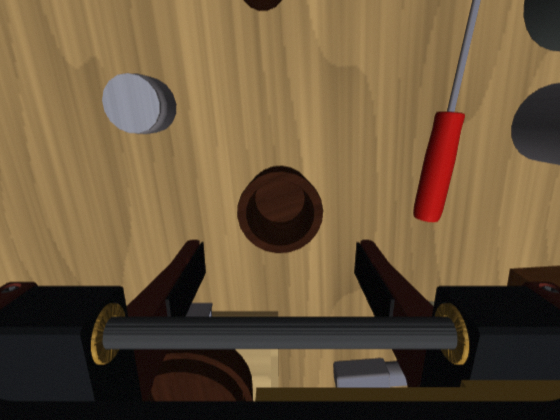

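Bowl 4 is centred between the fingers, at (280,210) in this image. Picking and placing it.

```bash
python3 - <<'E'
from h import *
p=np.array([.6453,.0466]);T=np.array([.5315,-.169])
line(p,.130);line(p,.040,.1);r.grab(35);st();lift(.22,.2)
go(T,.16,86.4);line(T,.072,.08);line(T,.0615,.03);st();r.let_go();st();lift(.30)
go([.535,-.10],.40,86.4)
s=shot('top');bowls(s,True)
w=shot('wrist');bowls(w,True);g=lambda f:np.clip((f/255.)**.5*255,0,255).astype(np.uint8)
cv2.imwrite('pics/h.png',cv2.resize(g(w['frame'][130:280,200:360,::-1]),None,fx=3.5,fy=3.5,interpolation=cv2.INTER_CUBIC))
E
```

```text
t 40.4 open 0.0706 tcp [0.6455 0.0466 0.2228] ori [179.9  -0.   86.4] F [0.3 0.2 2.4]
t 44.2 open 0.0705 tcp [ 0.5314 -0.169   0.2432] ori [-180.    -0.    86.4] F [ 0.4  0.2 -0.6]
t 44.7 open 0.0875 tcp [ 0.5315 -0.169   0.2436] ori [180.    0.   86.4] F [ 0.2 -1.  -0.5]
1 iou 0.47 [0.5629 0.6131] [ 38. 194.]
3 iou 0.61 [ 0.6389 -0.1652] [326. 173.]
5 iou 0.71 [0.6422 0.2272] [177. 168.]
3 iou 0.73 [ 0.5415 -0.188 ] [341. 209.]
5 iou 0.56 [0.4043 0.3615] [122. 260.]
1 iou 0.97 [ 0.5309 -0.1714] [281. 202.]
1 iou 0.60 [ 0.7406 -0.3248] [394. 281.]
3 iou 0.52 [ 0.3003 -0.3221] [164. 285.]
5 iou 0.38 [ 0.3292 -0.3789] [189. 311.]
1 iou 0.63 [ 0.2709 -0.5705] [174. 382.]
```

View pics/h.png

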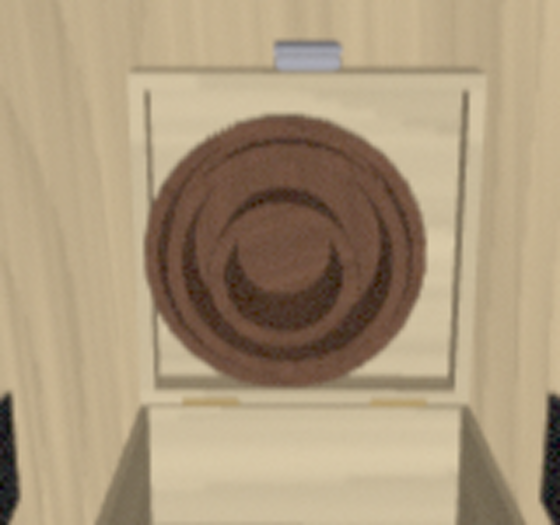

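Bowl 4 is upright, inside bowl 2 and concentric with it. Bowl 5 is next.

```bash
python3 - <<'E'
from h import *
s=shot('top');n=[0]
p=np.array([.6422,.2272])
go(p,.15,86.4)
w=shot('wrist');b=bowls(w,True);p=b.get(5,p);print(p)
if np.linalg.norm(p-[.6422,.2272])<.03:
    line(p,.13);w=shot('wrist');b=bowls(w,True);p=b.get(5,p)
    line(p,.0505,.1);r.grab(35);st();lift(.22,.2)
    w=shot('wrist','i.png')
E
```

```text
5 iou 0.36 [0.4416 0.3626] [21. 57.]
5 iou 0.90 [0.6427 0.2289] [280. 205.]
5 iou 0.68 [0.5255 0.1508] [165. 284.]
5 iou 0.11 [0.7276 0.1332] [368. 287.]
5 iou 0.14 [0.3646 0.1509] [ 13. 292.]
5 iou 0.41 [0.48  0.045] [147. 368.]
[0.6427227  0.22890584]
5 iou 0.26 [0.4508 0.3558] [13. 67.]
5 iou 0.91 [0.6428 0.2289] [281. 215.]
5 iou 0.75 [0.5334 0.1641] [165. 286.]
5 iou 0.73 [0.7403 0.1521] [395. 285.]
5 iou 0.16 [0.3871 0.1631] [ 13. 292.]
5 iou 0.38 [0.4941 0.0621] [147. 369.]
t 50.2 open 0.0464 tcp [0.6428 0.2289 0.2326] ori [180.   -0.   86.4] F [-0.7  0.2  0.2]
```

View pics/i.png

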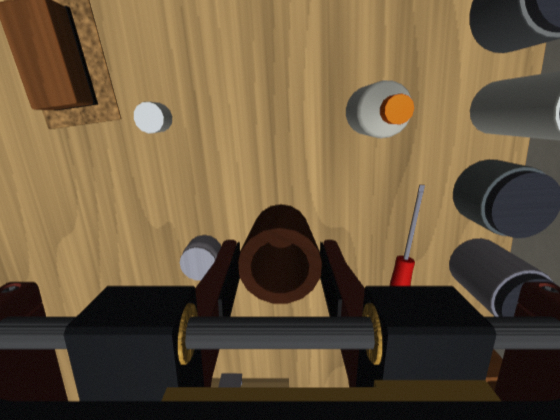

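Bowl 5 is held upright in the fingers at (280,265). The block still looks to be on the mat, which I'll check later. Placing bowl 5.

```bash
python3 - <<'E'
from h import *
T=np.array([.5315,-.169])
go(T,.19,86.4);line(T,.095,.08);line(T,.0785,.03);st();r.let_go();st();lift(.30)
go([.535,-.10],.40,86.4)
g=lambda f:np.clip((f/255.)**.5*255,0,255).astype(np.uint8)
s=shot('top');w=shot('wrist')
a=cv2.resize(g(w['frame'][130:280,200:360,::-1]),(400,375),interpolation=cv2.INTER_CUBIC)
b=cv2.resize(s['frame'][160:290,60:200,::-1],(400,375),interpolation=cv2.INTER_CUBIC)
cv2.imwrite('pics/j.png',np.hstack([a,b]))
for th in(1.4,1.49,1.57):
    h=CC+.088*dirv(CY);P=h+(-.15*np.cos(th)+.074*np.sin(th)+.02)*dirv(CY);z=.03+.15*np.sin(th)+.074*np.cos(th)
    print(th,P,z,r.inverse_kinematics([*P,z+.182],[180,0,CY+180]),r.inverse_kinematics([*P,.25+.182],[180,0,CY+180]))
E
```

```text
t 54.8 open 0.0466 tcp [ 0.5315 -0.169   0.2605] ori [-180.    -0.    86.4] F [ 0.4  0.3 -1. ]
t 55.6 open 0.0878 tcp [ 0.5315 -0.169   0.2605] ori [-180.    -0.    86.4] F [ 0.2 -0.3 -0.5]
1.4 [ 0.52874058 -0.32562151] 0.19039502807288686 [-34.76529279   8.23300312  70.53123039   0.         101.23576649
 -31.16529279] [-34.76529279   8.96331962  63.6830013    0.         107.35367908
 -31.16529279]
1.49 [ 0.52784744 -0.33981756] 0.18548308799212676 [-35.87726083   9.28142151  69.87447012   0.         100.84410837
 -32.27726083] [-35.87726083  10.05077191  62.47644854   0.         107.47277955
 -32.27726083]
1.57 [ 0.52707963 -0.35202163] 0.18005888061636943 [-36.81282093  10.21751771  69.38249032   0.         100.39999196
 -33.21282093] [-36.81282093  11.02293193  61.38637274   0.         107.59069533
 -33.21282093]
```

View pics/j.png

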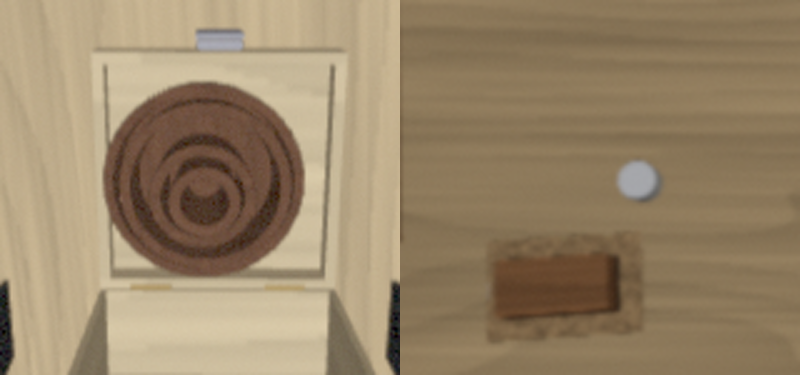

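All four bowls are nested upright and concentric. The block is within the mat, and the top face's leftward offset is parallax. Now I'll swing the lid.

```bash
cat >> h.py <<'E'
YL=CY+180; H=CC+.088*dirv(CY)
def P(th,m=.010):
    return H+(-.15*np.cos(th)+.074*np.sin(th)+m)*dirv(CY), .03+.15*np.sin(th)+.074*np.cos(th)
E
python3 - <<'E'
from h import *
r.grab(10)
p,z=P(1.6,.035);go(p,.30,YL);line(p,z,.15);st()
for th in np.arange(1.6,.24,-.1):
    p,z=P(th);line(p,z,.08);q=r.sense();print('%.2f'%th,q['contact_force'].round(1))
shot('side','k.png');st()
E
```

```text
t 60.7 open 0.0001 tcp [ 0.5261 -0.3712  0.3615] ori [1.799e+02 1.000e-01 8.640e+01] F [ 0.7 -0.5 -0.2]
1.60 [-0.7  0.6 -0.1]
1.50 [-0.1  0.5 -1. ]
1.40 [ 0.1 -0.   0.1]
1.30 [-0.1  0.3  0.4]
1.20 [-0.4 -0.5 -0. ]
1.10 [0.2 0.5 0.4]
1.00 [-0.1  0.  -0.4]
0.90 [ 0.1 -0.5  0.3]
0.80 [-0.1 -0.1 -0.1]
0.70 [-0.2 -0.5 -0.4]
0.60 [-0.3 -0.7  0.1]
0.50 [ 0.  -0.  -0.3]
0.40 [-0.2  0.1  0.9]
0.30 [-0.2 -0.4  0.9]
t 65.9 open 0.0002 tcp [ 0.5399 -0.1468  0.3267] ori [-180.    -0.    86.4] F [-0.4  0.7 -0.5]
```

View pics/k.png

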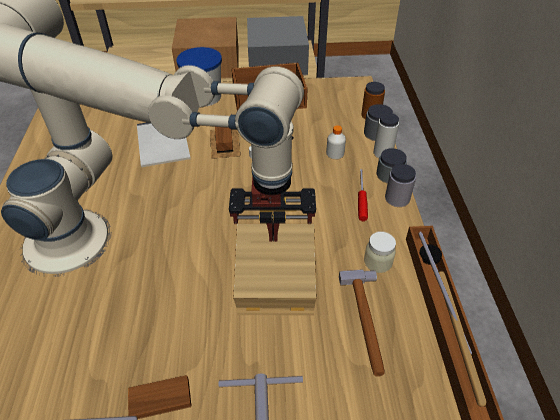

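The lid has followed the fingers to about 0.3 rad. Next I'll press it through the catch.

```bash
python3 - <<'E'
from h import *
for th in (.2,.12):
    p,z=P(th,.005);line(p,z,.06);print(th,r.sense()['contact_force'].round(1))
p,_=P(0,0)
pk=0
for z in np.arange(.118,.0965,-.0015):
    line(p,z,.03);q=r.sense();F=q['contact_force'];print('%.4f'%z,'%.4f'%(q['tcp_pos'][2]-.182),F.round(1))
    if F[2]>30: print('stop');break
r.wait(.2);st()
E
```

```text
0.2 [ 0.6  0.3 -0.3]
0.12 [ 1.1  0.4 -0.4]
0.1180 0.1180 [-0.3 -0.1 -0. ]
0.1165 0.1165 [0.8 0.5 0.1]
0.1150 0.1155 [-0.2  0.8  5.2]
0.1135 0.1151 [-3.   3.2  8.5]
0.1120 0.1147 [-5.3  2.9 13.2]
0.1105 0.1144 [-7.   4.1 18.3]
0.1090 0.1137 [-9.3  6.  20.6]
0.1075 0.1123 [-8.8  7.5 21.2]
0.1060 0.1097 [-5.5 10.3 15.8]
0.1045 0.1045 [0.3 0.5 1. ]
0.1030 0.1042 [-3.5  2.   9.5]
0.1015 0.1042 [-5.1  2.7 14.9]
0.1000 0.1040 [-8.4  3.3 20.5]
0.0985 0.1040 [-10.8   4.8  27.8]
0.0970 0.1038 [-13.4   5.8  33. ]
stop
t 71.1 open 0.0001 tcp [ 0.5419 -0.1085  0.2859] ori [179.8   0.   86.4] F [-14.6   5.9  32.6]
```

The force climbed to 21 N and dropped to 1 N as the lid snapped. The lid then stopped rigidly with its top at 104 mm. I'll retreat and take a last look.

```bash
python3 - <<'E'
from h import *
lift(.30,.15);r.let_go();go([.40,.10],.30,86.4);r.wait(.5);st()
s=shot('side','l.png');shot('top','l2.png')
a=s['frame'][80:420,120:480,::-1];cv2.imwrite('pics/m.png',cv2.resize(a,None,fx=1.75,fy=1.75,interpolation=cv2.INTER_CUBIC))
E
```

```text
t 75.5 open 0.0881 tcp [0.4002 0.0998 0.4819] ori [-180.     0.    86.4] F [-0.5  0.  -0.2]
```

View pics/l2.png

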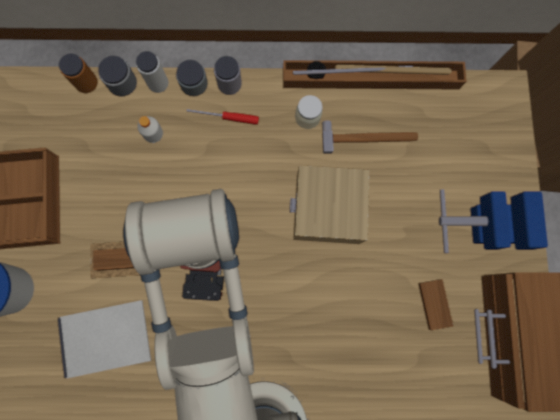

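View pics/m.png

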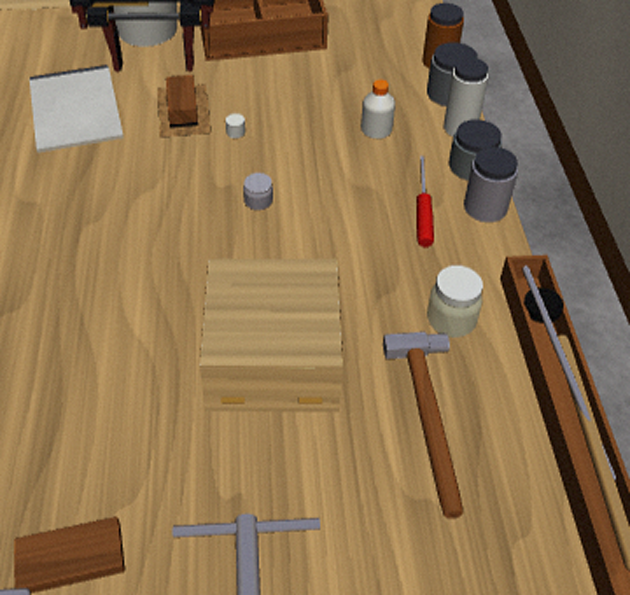

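The lid is flat and shut in both views. The block is on the mat, and the tin, puck, glue, jar, tools and offcut are where they started. Handing in.

```bash
python3 -c "
from h import *
r.hand_in()"
```

```text
the job is handed in; nothing more can be done
```

The job is done and handed in at about 76 s on the robot's clock.

- **Block:** it went from the tray to the cork mat first, sole down. The last pictures show it resting within the mat, slightly off centre.
- **Bowls:** four were on the bench: bowls 1, 2, 4 and 5; there was no bowl 3. They are in the tray upright, nested in size order. The close-up before closing showed them concentric and level. The stack sits a few mm off the tray's centre, clear of the lid.
- **Lid:** pressing peaked at about 21 N, then the force dropped to 1 N as the catch snapped. The lid then sat firm with its top at 104 mm. I kept pressing briefly to about 33 N vertical with the fingertips, more than the catch needed.
- **Everything else:** tin, wax pot, glue, jar, tools and offcut look unmoved in the final views.

Two readings were less tidy. The wrist force read about zero while the lid swung, though the picture showed the lid following the fingers. The top camera's silhouette fit for bowl 5 was weak, so I confirmed its position with the wrist camera before grasping. I saw no sign that anything was knocked aside.

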